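# Reverse the row of fastener pots into the carrier

### The arm

A 6-joint arm with a two-finger parallel gripper is mounted at the origin on the work surface. World frame = base frame: x ahead of the robot, y to its left, z up, the work surface at z = 0. Lengths are in m, angles in rad, forces in N, time in s.
With the tool pointing down it reaches from about 0.275 to 0.875 m from the base axis. Payload 12.5 kg.
Tool frame: the origin (TCP) lies on the centre line of the jaws, within the pads' length; the fingertips stand r.finger_overhang ahead of it and the grasp point (between the pads) lies 3 mm ahead of it (r.finger_overhang is the distance from the TCP to the fingertips, in m); z points along the fingers, y is the direction in which the jaws open and shut (so a half turn about z gives the same grasp; the last joint's range is limited). The gripper opens to 85 mm and grips with 20 to 120 N. Pads are 22 mm wide; open, the fingers measure 114 mm over their backs; the gripper's body (76 mm by 85 mm) begins 54 mm behind the grasp point. The pads swing forward as they close: fully open they stand 13 mm farther back than shut.
Start: joints at [-1.308, 0.351, 1.652, -0, 1.139, -0.085], TCP at [0.187, -0.517, 0.253] pointing down, gripper open.
Joint ranges: [-2.75, 2.75], [-0.79, 2.1], [0.01, 2.65], [-1.57, 4.71], [0.07, 3.14], [-2.87, 2.87]. Speed limits (rad/s): [2.22, 2.22, 2.79, 3.14, 3.14, 3.14].

### API

Orientations are given as a unit quaternion [x, y, z, w].
In Python, from cell import r, optics gives the robot as it stands. The module is installed in compiled form; this text tells all that it offers. Calls block until the motion is done:
- r.move_to(position, orientation): joint-space move of the TCP to a pose.
- r.move_linear(position, rot=None, vel=0.15): straight line of the TCP; rot=None keeps the orientation; vel is the mean speed in m/s.
- r.set_joints(angles): joint-space move.
- r.set_gripper(opening, squeeze=None): opening from 0.0 (shut) to 1.0 (fully open); squeeze is the grip in N (None keeps the last); returns when the fingers have stopped.
- r.sleep(seconds).
- r.inverse_kinematics(position, orientation): joint angles nearest the present ones, or None.
- optics.get_image(name): name is "scene" or "top" or "wrist"; returns a dict with "pixels" (420x560x3 uint8, red, green, blue), "depth" (420x560 float32, m along the optical axis (not along the pixel's ray), 0 where there is no reading), "fx", "fy", "cx", "cy" (pixels), "camera_from_world" (4x4, takes a point from world to camera coordinates); the wrist camera has in their place "mount" (4x4, takes a point from camera to tool coordinates, whose origin is the TCP and whose axes are the flange's). Camera axes: x right, y down, z forward; pixel columns grow to the right and rows downward; lengths in m; the calibration is good to about 2 mm. A picture is of the moment at which its call begins: read the wrist's pose just before it.
A pose or a line that the arm cannot do raises r.PlanningError and nothing moves.
- r.hand_in(): hands the job in, once; it reports no verdict.
Readings, each from a call of its own:
- r.current_t(): time.
- r.current_q(): joint angles.
- r.current_qvel(): joint speeds.
- r.current_effort(): joint torques, N m.
- r.current_tool_pos(): TCP position.
- r.current_ee_rot(): TCP orientation.
- r.current_contact_force(): force on the tool from outside, world axes, zero at the start.
- r.current_torque(): the same for the moment, N m.
- r.current_opening(): opening from 0.0 (shut) to 1.0 (fully open).
Only numpy, scipy, OpenCV 4.12 (cv2) and the standard library are available. Lean on these libraries where they do the work, as an engineer would, in place of code of your own. Each camera call takes 0.05 s, during which the arm holds its last target.

### The job

Move the four pots of fasteners from the dark steel storage rack into the brown wooden carrier in reverse order: the pot that stands nearest the yellow end of the storage rack goes into the carrier cell farthest from the carrier's yellow end, and so on, until the pot farthest from the storage rack's yellow end stands nearest the carrier's yellow end. One pot in each cell, keep every pot upright all the way and stand it fully down on the cell's floor, and do not shift the carton, the pliers or the screwdriver.

Things in the scene. Friction and masses are not known exactly. Their poses are not given: they have to be found in the camera images.
- storage: dark grey steel storage rack, fixed: a row of 4 open cells along its y; +y points to the end with the 18 mm yellow block (yellow end). Origin: row centre on the bench top, z up. Cell centres at y = -99, -33, 33, 99 mm, x = 0; cells 62 x 62 mm inside, floor 6 mm and 4 mm thick walls' tops 28 mm above the bench. 70 x 268 mm outside, plus the block. Any yaw, left or right. Full at the start
- carrier: brown wooden carrier rack, fixed: a row of 4 open cells along its y; +y points to the end with the 18 mm yellow block (yellow end). Origin: row centre on the bench top, z up. Cell centres at y = -99, -33, 33, 99 mm, x = 0; cells 62 x 62 mm inside, floor 6 mm and 4 mm thick walls' tops 28 mm above the bench. 70 x 268 mm outside, plus the block. Any yaw, left or right. Empty at the start
- pot_red: sealed upright pot of fasteners, clear plastic with a red screw lid and a red band; 72 mm tall (73 over the top disc of the lid), body 44 mm in diameter, lid 46 mm in diameter from 54 to 72 mm up, about 0.11 to 0.22 kg. Origin: centre of its underside, z up. Stands on the pad of its own colour, within 5 mm of the cell's centre
- pot_blue: sealed upright pot of fasteners, clear plastic with a blue screw lid and a blue band; 72 mm tall (73 over the top disc of the lid), body 44 mm in diameter, lid 46 mm in diameter from 54 to 72 mm up, about 0.11 to 0.22 kg. Origin: centre of its underside, z up. Stands on the pad of its own colour, within 5 mm of the cell's centre
- pot_green: sealed upright pot of fasteners, clear plastic with a green screw lid and a green band; 72 mm tall (73 over the top disc of the lid), body 44 mm in diameter, lid 46 mm in diameter from 54 to 72 mm up, about 0.11 to 0.22 kg. Origin: centre of its underside, z up. Stands on the pad of its own colour, within 5 mm of the cell's centre
- pot_white: sealed upright pot of fasteners, clear plastic with a white screw lid and a white band; 72 mm tall (73 over the top disc of the lid), body 44 mm in diameter, lid 46 mm in diameter from 54 to 72 mm up, about 0.11 to 0.22 kg. Origin: centre of its underside, z up. Stands on the pad of its own colour, within 5 mm of the cell's centre
- pad_red: red square plate 60 x 60 x 3 mm, fixed on the floor of the storage cell in which the red pot starts (so it keeps showing where that pot stood). Origin: centre of its underside, which is the cell's centre; its axes are parallel to the storage rack's
- pad_blue: blue square plate 60 x 60 x 3 mm, fixed on the floor of the storage cell in which the blue pot starts (so it keeps showing where that pot stood). Origin: centre of its underside, which is the cell's centre; its axes are parallel to the storage rack's
- pad_green: green square plate 60 x 60 x 3 mm, fixed on the floor of the storage cell in which the green pot starts (so it keeps showing where that pot stood). Origin: centre of its underside, which is the cell's centre; its axes are parallel to the storage rack's
- pad_white: white square plate 60 x 60 x 3 mm, fixed on the floor of the storage cell in which the white pot starts (so it keeps showing where that pot stood). Origin: centre of its underside, which is the cell's centre; its axes are parallel to the storage rack's
- carton: bystander: blue carton with a white panel, 120 x 220 x 75 mm, loose on the bench; origin at the centre of its underside
- pliers: bystander: pliers with orange handles, about 190 mm long, 70 mm wide and 18 mm high, loose on the bench; origin on the bench side, near the joint
- screwdriver: bystander: screwdriver with a black handle, about 200 mm long, lying loose on the bench beyond the racks; origin on the underside

How it is judged:
At the end, for the whole second after the job is handed in: Each pot that started at y = s along the storage rack stands at y = -s along the carrier (within 15 mm along and across the row), underside less than 14 mm above the bench (cell floor: 6 mm), leaning under 0.12 rad, slower than 0.02 m/s, released (((y of pad_red in the frame of storage between -0.119 and -0.079 m and y of pot_red in the frame of carrier between 0.084 and 0.114 m) or (y of pad_red in the frame of storage between -0.053 and -0.013 m and y of pot_red in the frame of carrier between 0.018 and 0.048 m) or (y of pad_red in the frame of storage between 0.013 and 0.053 m and y of pot_red in the frame of carrier between -0.048 and -0.018 m) or (y of pad_red in the frame of storage between 0.079 and 0.119 m and y of pot_red in the frame of carrier between -0.114 and -0.084 m)) and x of pot_red in the frame of carrier between -0.015 and 0.015 m and z of pot_red in the frame of carrier between 0 and 0.014 m and angle between each of pot_red, pot_blue, pot_green, pot_white's own z axis and vertical below 0.12 rad and linear speed of each of pot_red, pot_blue, pot_green, pot_white below 0.02 m/s and ((y of pad_blue in the frame of storage between -0.119 and -0.079 m and y of pot_blue in the frame of carrier between 0.084 and 0.114 m) or (y of pad_blue in the frame of storage between -0.053 and -0.013 m and y of pot_blue in the frame of carrier between 0.018 and 0.048 m) or (y of pad_blue in the frame of storage between 0.013 and 0.053 m and y of pot_blue in the frame of carrier between -0.048 and -0.018 m) or (y of pad_blue in the frame of storage between 0.079 and 0.119 m and y of pot_blue in the frame of carrier between -0.114 and -0.084 m)) and x of pot_blue in the frame of carrier between -0.015 and 0.015 m and z of pot_blue in the frame of carrier between 0 and 0.014 m and ((y of pad_green in the frame of storage between -0.119 and -0.079 m and y of pot_green in the frame of carrier between 0.084 and 0.114 m) or (y of pad_green in the frame of storage between -0.053 and -0.013 m and y of pot_green in the frame of carrier between 0.018 and 0.048 m) or (y of pad_green in the frame of storage between 0.013 and 0.053 m and y of pot_green in the frame of carrier between -0.048 and -0.018 m) or (y of pad_green in the frame of storage between 0.079 and 0.119 m and y of pot_green in the frame of carrier between -0.114 and -0.084 m)) and x of pot_green in the frame of carrier between -0.015 and 0.015 m and z of pot_green in the frame of carrier between 0 and 0.014 m and ((y of pad_white in the frame of storage between -0.119 and -0.079 m and y of pot_white in the frame of carrier between 0.084 and 0.114 m) or (y of pad_white in the frame of storage between -0.053 and -0.013 m and y of pot_white in the frame of carrier between 0.018 and 0.048 m) or (y of pad_white in the frame of storage between 0.013 and 0.053 m and y of pot_white in the frame of carrier between -0.048 and -0.018 m) or (y of pad_white in the frame of storage between 0.079 and 0.119 m and y of pot_white in the frame of carrier between -0.114 and -0.084 m)) and x of pot_white in the frame of carrier between -0.015 and 0.015 m and z of pot_white in the frame of carrier between 0 and 0.014 m); the robot touches nothing.
It fails at once if a pot is tipped by more than 0.5 rad (angle between any of pot_red, pot_blue, pot_green, pot_white's own z axis and vertical above 0.5 rad).
It fails at once if the carton, the pliers or the screwdriver is shifted by more than 25 mm (distance of any of carton, pliers, screwdriver from where it was at the start of the episode above 0.025 m).
It also fails if it takes over 104 s, if anything falls off the work surface, if the arm or the gripper's body presses on something with over 40 N, if the wrist force passes 120 N, or if a joint passes its speed limit or range.

## Working session

There is one attempt and no reset: what is moved stays moved. The work goes in short steps, each a Python script; the robot and the scene stay as the last script left them, time stands still between calls to the robot, and variables do not carry over. Pictures are saved under pics/ and viewed, and the job is handed in when it is done.

```bash
mkdir -p pics; python3 - <<'E'
from cell import r,optics
import cv2,numpy as np
for n in("top","scene"):
    d=optics.get_image(n); cv2.imwrite(f"pics/{n}0.png",d["pixels"][:,:,::-1]); np.savez(f"{n}0.npz",**d)
    print(n,d["fx"],d["cx"],d["cy"],np.round(d["camera_from_world"],3).tolist(),d["depth"].min(),d["depth"].max())
print(r.finger_overhang,r.current_t(),r.current_ee_rot(),r.current_tool_pos())
E
```

```text
top 485.5924468530845 278.49672599643117 213.7320158034214 [[-0.008, -1.0, 0.006, -0.008], [-0.977, 0.006, -0.215, 0.618], [0.215, -0.008, -0.977, 1.212], [0.0, 0.0, 0.0, 1.0]] 0.0 2.3703237
scene 503.5985509699515 289.35478729573106 212.2821206136282 [[-0.063, 0.998, -0.008, 0.038], [0.628, 0.034, -0.777, -0.344], [-0.775, -0.054, -0.629, 1.875], [0.0, 0.0, 0.0, 1.0]] 0.0 3.9999921
0.022 0.1 [ 9.84917762e-01  1.73022330e-01 -4.35585694e-05 -5.22459660e-04] [ 0.1874212  -0.51679725  0.25281121]
```

View pics/top0.png

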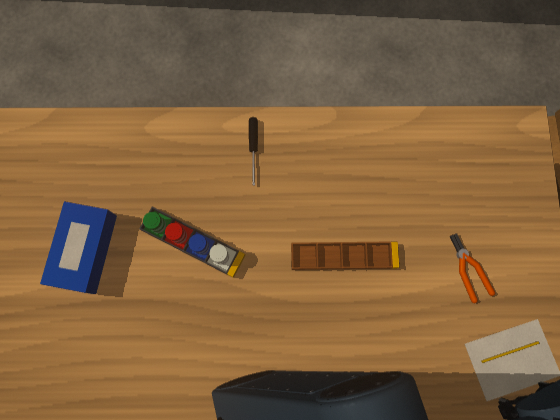

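View pics/scene0.png

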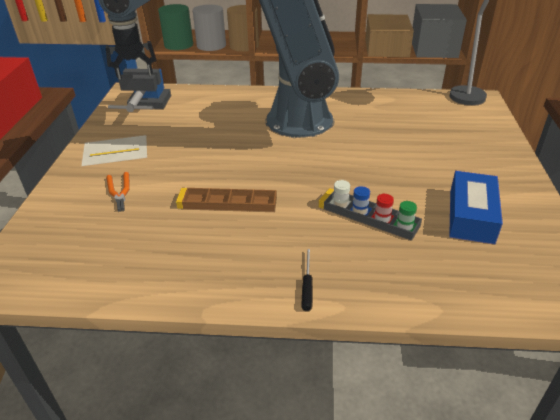

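Top view: the storage row runs green (152,220), red (174,232), blue (198,243), white (218,253), with its yellow end at (236,264). The carrier spans x=292–405 at row 256, with its yellow end on the right. Next I'll measure both racks and the pots.

```bash
cat > h.py <<'E'
import numpy as np,cv2
from scipy.spatial.transform import Rotation as R
def ray(d,uv,z,W=None):
    """pixels->world on plane z; W=world_from_camera"""
    if W is None: W=np.linalg.inv(d["camera_from_world"])
    uv=np.atleast_2d(uv).astype(float)
    c=np.c_[(uv[:,0]-d["cx"])/d["fx"],(uv[:,1]-d["cy"])/d["fy"],np.ones(len(uv))]
    w=c@W[:3,:3].T; o=W[:3,3]
    return o+w*((z-o[2])/w[:,2])[:,None]
def cloud(d,W=None):
    if W is None: W=np.linalg.inv(d["camera_from_world"])
    D=d["depth"]; v,u=np.indices(D.shape)
    c=np.stack([(u-d["cx"])/d["fx"]*D,(v-d["cy"])/d["fy"]*D,D],-1)
    return c@W[:3,:3].T+W[:3,3]
def masks(img):
    h=cv2.cvtColor(img,cv2.COLOR_RGB2HSV); H,S,V=h[...,0],h[...,1],h[...,2]
    return h,dict(red=((H<6)|(H>174))&(S>150)&(V>60),blue=(H>105)&(H<125)&(S>120),green=(H>45)&(H<80)&(S>100),
      white=(S<60)&(V>120),yellow=(H>20)&(H<32)&(S>200)&(V>110))
E
python3 - <<'E'
from h import *
d=dict(np.load("top0.npz")); P=cloud(d); Z=P[...,2]; hsv,M=masks(d["pixels"])
print("bench z",np.median(Z[280:340,100:200]))
v,u=np.indices(Z.shape)
for c in("green","red","blue","white"):
    m=M[c]&(Z>0.072)&(Z<0.1)&(u>130)&(u<250)&(v>200)&(v<280)
    uv=np.c_[u[m],v[m]]; 
    (cx,cy),rad=cv2.minEnclosingCircle(uv.astype(np.float32))
    print(c,m.sum(),np.median(Z[m]).round(4),(round(cx,1),round(cy,1)),round(rad,1),ray(d,[[cx,cy],uv.mean(0)],0.082)[:,:2].round(4).tolist())
for name,(u0,u1,v0,v1) in dict(storage=(130,255,200,285),carrier=(285,410,235,280)).items():
    m=(Z>0.018)&(u>u0)&(u<u1)&(v>v0)&(v<v1)
    print(name,m.sum(),np.percentile(Z[m],[5,50,95]).round(3))
    y=M["yellow"]&(u>u0)&(u<u1)&(v>v0)&(v<v1)
    q=np.c_[u[y],v[y]]; print(" yellow px",len(q),q.min(0),q.max(0),np.median(Z[y]),P[y][:,:2].mean(0).round(4))
    if name=="carrier":
        p=P[m][:,:2]
        rc=cv2.minAreaRect(p.astype(np.float32)); print(rc)
c=cv2.resize(d["pixels"][190:290,130:410],None,fx=2.8,fy=2.8,interpolation=cv2.INTER_CUBIC)
cv2.imwrite("pics/crop0.png",c[:,:,::-1])
E
```

```text
bench z 0.00031596296088753917
green 237 0.082 (151.7, 220.2) 8.9 [[0.5996, 0.3159], [0.5997, 0.3166]]
red 247 0.0817 (173.6, 231.2) 9.0 [[0.5702, 0.2583], [0.5704, 0.2583]]
blue 239 0.0818 (197.0, 242.5) 8.9 [[0.5403, 0.1971], [0.5406, 0.1974]]
white 244 0.0816 (217.9, 252.6) 8.9 [[0.5138, 0.143], [0.5138, 0.1431]]
storage 2015 [0.023 0.076 0.086]
 yellow px 96 [227 253] [243 276] 0.02877588576893808 [0.4829 0.1065]
carrier 808 [0.02  0.028 0.033]
 yellow px 156 [392 242] [398 267] 0.028274906413027323 [ 0.5128 -0.3229]
((0.49561989307403564, -0.14575257897377014), (0.1709197461605072, 0.38150203227996826), 22.629060745239258)
```

View pics/crop0.png

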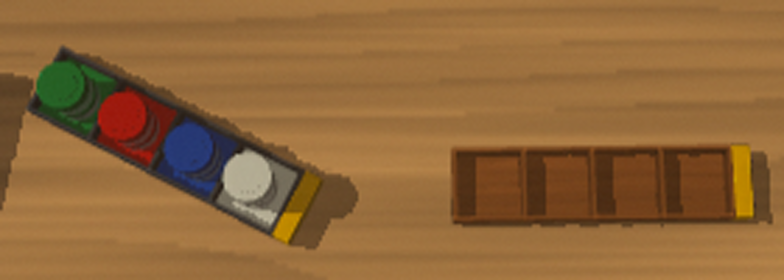

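The crop shows four clear lids and an unobstructed carrier. I'll refine both racks with the wrist camera.

```bash
cat >> h.py <<'E'
def down(a):
    y=np.array([np.cos(a),np.sin(a),0]); z=np.array([0,0,-1.]); return R.from_matrix(np.c_[np.cross(y,z),y,z]).as_quat()
E
python3 - <<'E'
from cell import r,optics
from h import *
for a in (0,180,-26.4,153.6):
    for p in ((0.51,-0.18,.3),(.6,.316,.2),(.51,.143,.2),(.51,-.28,.2),(.51,-.08,.2)):
        q=r.inverse_kinematics(p,down(np.radians(a))); print(a,p,None if q is None else np.round(q,2))
print(np.round(optics.get_image("wrist")["mount"],3))
E
```

```text
0 (0.51, -0.18, 0.3) [-0.43  0.29  1.62 -0.    1.23 -0.43]
0 (0.6, 0.316, 0.2) [ 0.42  0.64  1.34 -0.    1.17  0.42]
0 (0.51, 0.143, 0.2) [ 0.19  0.38  1.76 -0.    1.01  0.19]
0 (0.51, -0.28, 0.2) [-0.58  0.47  1.62 -0.    1.06 -0.58]
0 (0.51, -0.08, 0.2) [-0.25  0.35  1.79 -0.    0.99 -0.25]
180 (0.51, -0.18, 0.3) [-0.43  0.29  1.62 -0.    1.23  2.72]
180 (0.6, 0.316, 0.2) [ 0.42  0.64  1.34 -0.    1.17 -2.73]
180 (0.51, 0.143, 0.2) None
180 (0.51, -0.28, 0.2) [-0.58  0.47  1.62 -0.    1.06  2.56]
180 (0.51, -0.08, 0.2) None
-26.4 (0.51, -0.18, 0.3) [-0.43  0.29  1.62 -0.    1.23  0.04]
-26.4 (0.6, 0.316, 0.2) [ 0.42  0.64  1.34 -0.    1.17  0.88]
-26.4 (0.51, 0.143, 0.2) [ 0.19  0.38  1.76 -0.    1.01  0.65]
-26.4 (0.51, -0.28, 0.2) [-0.58  0.47  1.62 -0.    1.06 -0.12]
-26.4 (0.51, -0.08, 0.2) [-0.25  0.35  1.79 -0.    0.99  0.21]
153.6 (0.51, -0.18, 0.3) None
153.6 (0.6, 0.316, 0.2) [ 0.42  0.64  1.34 -0.    1.17 -2.26]
153.6 (0.51, 0.143, 0.2) [ 0.19  0.38  1.76 -0.    1.01 -2.5 ]
153.6 (0.51, -0.28, 0.2) None
153.6 (0.51, -0.08, 0.2) None
[[ 0.    -0.953 -0.304  0.079]
 [ 1.     0.    -0.001  0.   ]
 [ 0.001 -0.304  0.953 -0.12 ]
 [ 0.     0.     0.     1.   ]]
```

```bash
python3 - <<'E'
from cell import r,optics
from h import *
for n,p,a in(("c",(.573,-.18,.33),-90),("s",(.61,.203,.33),-116.4)):
    r.move_to(p,down(np.radians(a))); r.sleep(.3)
    T=np.eye(4);T[:3,:3]=R.from_quat(r.current_ee_rot()).as_matrix();T[:3,3]=r.current_tool_pos()
    d=optics.get_image("wrist"); d["W"]=T@d["mount"]; np.savez(f"w{n}.npz",**d); cv2.imwrite(f"pics/w{n}.png",d["pixels"][:,:,::-1])
print(r.current_t(),r.current_contact_force())
E
```

```text
4.1583 [-0.5772658   0.47338448  0.28435976]
```

View pics/wc.png

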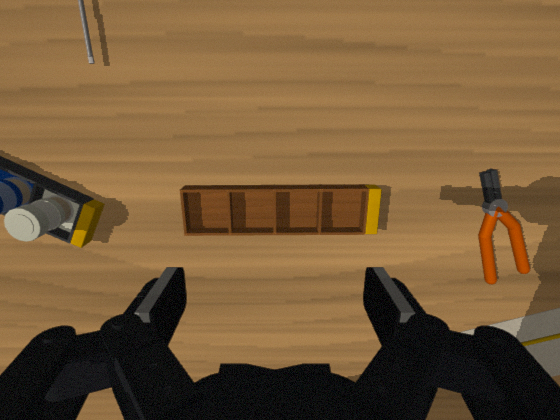

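View pics/ws.png

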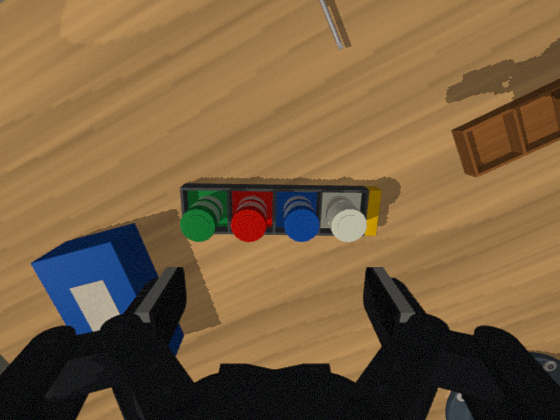

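The carrier spans (181–380, 185–235) and the lids are at (199,222), (249,223), (301,223), (347,221). Now computing positions.

```bash
python3 - <<'E'
from h import *
for n in "cs":
    d=dict(np.load(f"w{n}.npz")); P=cloud(d,d["W"]); Z=P[...,2]; hsv,M=masks(d["pixels"]); v,u=np.indices(Z.shape)
    print(n,"bench",np.median(Z[100:150,200:350]))
    box=(u>165)&(u<390)&(v>170)&(v<250)
    m=box&(Z>.022)&(Z<.034)
    if n=="c":
        uv=np.c_[u[m],v[m]].astype(np.float32)
        rc=cv2.minAreaRect(uv); bp=cv2.boxPoints(rc); w=ray(d,bp,.028,d["W"])[:,:2]
        print("corners",bp.round(1).tolist(),w.round(4).tolist(),"size",np.linalg.norm(w[1]-w[0]),np.linalg.norm(w[2]-w[1]))
        ctr=w.mean(0)
    y=box&M["yellow"]&(Z>.02); yc=ray(d,[np.c_[u[y],v[y]].mean(0)],.028,d["W"])[0,:2]; print("yellow",yc,y.sum())
    if n=="c":
        k=(yc-ctr)/np.linalg.norm(yc-ctr); print("rack centre",ctr-k*.009,"ydir deg",np.degrees(np.arctan2(k[1],k[0])))
    else:
        for c in("green","red","blue","white"):
            m=M[c]&(Z>.079)&(Z<.1)&box; uv=np.c_[u[m],v[m]].astype(np.float32)
            (cx,cy),rd=cv2.minEnclosingCircle(uv); print(c,m.sum(),(cx,cy,rd),np.median(Z[m]),ray(d,[[cx,cy],uv.mean(0)],.082,d["W"])[:,:2].round(4).tolist())
        m=box&(Z>.022)&(Z<.034); uv=np.c_[u[m],v[m]].astype(np.float32); bp=cv2.boxPoints(cv2.minAreaRect(uv)); w=ray(d,bp,.028,d["W"])[:,:2]
        print("storage corners",w.round(4).tolist(),[np.linalg.norm(w[i+1]-w[i]) for i in(0,1)])
d=dict(np.load("top0.npz"));P=cloud(d);Z=P[...,2];v,u=np.indices(Z.shape)
m=(Z>.022)&(Z<.034)&(u>285)&(u<405)&(v>236)&(v<274); n,l,s,_=cv2.connectedComponentsWithStats(m.astype(np.uint8),connectivity=8)
i=1+s[1:,4].argmax(); uv=np.c_[u[l==i],v[l==i]].astype(np.float32); bp=cv2.boxPoints(cv2.minAreaRect(uv)); w=ray(d,bp,.028)[:,:2]; print("top carrier",w.round(4).tolist(),w.mean(0))
E
```

```text
c bench -0.0002046963071473118
corners [[180.0, 188.0], [381.0, 188.0], [381.0, 235.0], [180.0, 235.0]] [[0.5503, -0.047], [0.5502, -0.3303], [0.4789, -0.3378], [0.4789, -0.0403]] size 0.2833271164650146 0.07172437003369139
yellow [ 0.51693143 -0.32221677] 539
rack centre [ 0.51442148 -0.17986101] ydir deg -88.98989234975014
s bench -0.00021818754630792414
yellow [0.49457553 0.10197007] 510
green 918 (197.376708984375, 224.71917724609375, 17.770370483398438) 0.08136731117986395 [[0.6023, 0.317], [0.6022, 0.3171]]
red 908 (248.31817626953125, 224.5, 17.565202713012695) 0.08126861939681285 [[0.5736, 0.2586], [0.5731, 0.2589]]
blue 900 (301.5, 224.5, 17.67776870727539) 0.08125310134302233 [[0.5434, 0.1977], [0.5431, 0.1977]]
white 890 (348.4665832519531, 224.8727569580078, 17.569717407226562) 0.08121743410861779 [[0.5162, 0.1442], [0.5161, 0.1442]]
storage corners [[0.5919, 0.3693], [0.6521, 0.3307], [0.5216, 0.0792], [0.4547, 0.1053]] [np.float64(0.07152357048237938), np.float64(0.28332912218158784)]
top carrier [[0.4789, -0.0451], [0.5486, -0.046], [0.5467, -0.3335], [0.477, -0.3293]] [ 0.51281553 -0.18847941]
```

```bash
cat > job.py <<'E'
from cell import r,optics
from h import *
S=dict(white=(.515,.1437),blue=(.542,.1975),red=(.572,.2585),green=(.601,.3165))
D=dict(white=(.514,-.081),blue=(.514,-.147),red=(.514,-.213),green=(.514,-.279))
qs,qd=down(np.radians(-26.4)),down(0.)
UP=.195
def cycle(c):
    s,d=S[c],D[c]
    r.set_gripper(1.0,40)
    p=r.current_tool_pos()
    if p[2]<UP-.005: r.move_linear((p[0],p[1],UP))
    r.move_to((*s,UP),qs)
    r.move_linear((*s,.075),vel=.1)
    r.set_gripper(0.,40); print(c,"grip",r.current_opening(),r.current_tool_pos().round(4),r.current_contact_force().round(1))
    r.move_linear((*s,UP),vel=.1); print(" lifted",r.current_opening(),r.current_contact_force().round(1))
    r.move_linear((*d,UP),qd,vel=.2)
    r.move_linear((*d,.09),vel=.1); r.move_linear((*d,.0725),vel=.03)
    r.sleep(.2); print(" down",r.current_tool_pos().round(4),r.current_contact_force().round(1))
    r.set_gripper(.8); r.sleep(.2)
    r.move_linear((*d,UP),vel=.12); print(" t",r.current_t())
E
python3 - <<'E'
from job import *
cycle("white")
r.move_to((.573,-.08,.33),down(-np.pi/2)); r.sleep(.2)
for n in("wrist","scene"):
    d=optics.get_image(n); cv2.imwrite(f"pics/after1{n}.png",d["pixels"][:,:,::-1])
E
```

```text
white grip 0.5253848840758236 [0.5151 0.1438 0.0754] [-2.1  0.7  7.1]
 lifted 0.5253303027215217 [-0.9 -0.3 -1.2]
 down [ 0.5138 -0.081   0.0725] [-3.3  0.7  4.9]
 t 14.125
```

View pics/after1wrist.png

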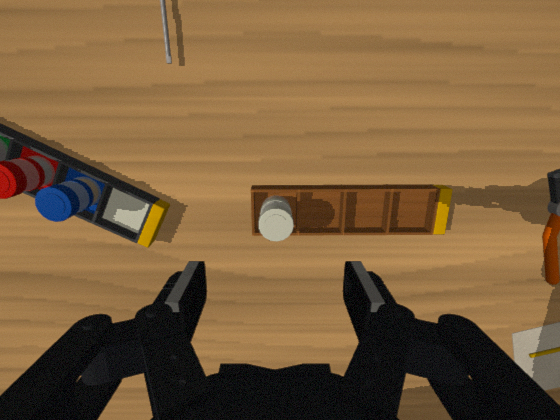

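White now stands upright in the carrier's left cell (lid at 276,220), and the empty storage cell shows its white pad. I'll do the other three.

```bash
python3 - <<'E'
from job import *
for c in("blue","red","green"):
    cycle(c)
r.move_to((.573,-.18,.33),down(-np.pi/2)); r.sleep(.3)
T=np.eye(4);T[:3,:3]=R.from_quat(r.current_ee_rot()).as_matrix();T[:3,3]=r.current_tool_pos()
for n in("wrist","scene","top"):
    d=optics.get_image(n); cv2.imwrite(f"pics/end{n}.png",d["pixels"][:,:,::-1])
    W=T@d["mount"] if n=="wrist" else np.linalg.inv(d["camera_from_world"])
    if n=="scene": continue
    P=cloud(d,W);Z=P[...,2];_,M=masks(d["pixels"])
    near=(abs(P[...,0]-.514)<.05)&(abs(P[...,1]+.18)<.16)&(Z>.074)&(Z<.1);v,u=np.indices(Z.shape)
    for c in D:
        m=M[c]&near
        if m.sum()<20: print(n,c,"none");continue
        uv=np.c_[u[m],v[m]].astype(np.float32);(x,y),_r=cv2.minEnclosingCircle(uv)
        w=ray(d,[[x,y]],.079,W)[0,:2]; print(n,c,"err mm",((w-D[c])*1000).round(1),"top z",np.median(Z[m]).round(4))
print(r.current_t())
E
```

```text
blue grip 0.527386045836539 [0.5422 0.1976 0.0754] [-1.3  0.5  5.2]
 lifted 0.518428487149719 [-0.4  0.2 -1.7]
 down [ 0.5138 -0.147   0.0725] [-3.3  1.   3.5]
 t 26.25
red grip 0.5205377705754654 [0.5721 0.2587 0.0755] [-1.8 -0.4  6.2]
 lifted 0.52750071948707 [-0.2  0.6 -1.7]
 down [ 0.5138 -0.213   0.0725] [-3.8 -0.4  4.2]
 t 37.6333
green grip 0.5250543734307052 [0.6011 0.3166 0.0754] [-1.9  0.8  5.3]
 lifted 0.5256317681965241 [-0.4 -0.3 -2.2]
 down [ 0.5138 -0.279   0.0725] [-4.4  1.3  2.9]
 t 50.075
wrist white err mm [ 0.3 -0.7] top z 0.0783
wrist blue err mm [ 1.1 -0.2] top z 0.0783
wrist red err mm [1.  0.8] top z 0.0782
wrist green err mm [1.  2.5] top z 0.0781
top white err mm [-2.2 -0.5] top z 0.0789
top blue none
top red none
top green none
52.0833
```

View pics/endwrist.png

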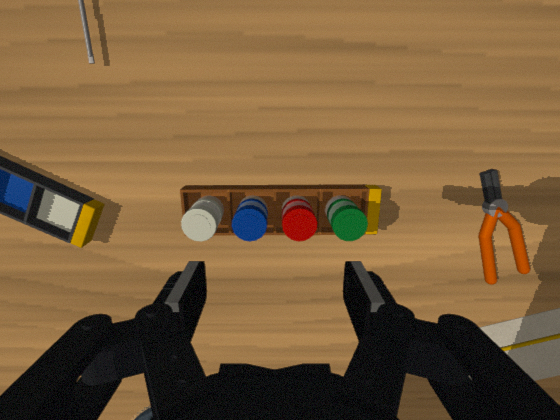

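View pics/endscene.png

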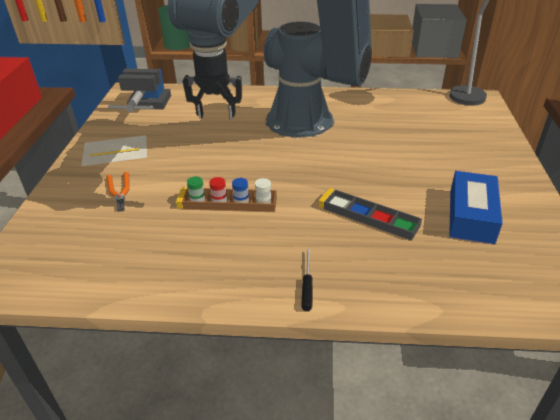

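All four pots stand upright in the carrier: white (202,219), blue (250,219), red (300,219) and green (347,219), with green next to the yellow end. The carton, pliers and screwdriver look unmoved.

```bash
python3 -c "
from cell import r
r.hand_in(); print(r.current_t())"
```

```text
the job is handed in; nothing more can be done
the job is handed in; nothing more can be done
```

I moved all four pots into the carrier in reverse order and handed the job in at about 52 s. Starting from the carrier's yellow end, they now stand green, red, blue, white.

- **Position:** The last wrist-camera check put each lid within about 2.5 mm of its cell-centre target.
- **Seating:** Lid tops measured about 78 mm up, against 79 mm expected for a pot standing on the cell floor.
- **Upright and clear:** In the pictures the pots look upright, with the gripper well away from them. The carton, pliers and screwdriver look unmoved; I compared those by eye, not by measurement.
- **Gaps and disagreements:** The final top-camera check found only the white lid, about 2 mm off target. It gave no reading for the other three, most likely because the arm blocked the view. The top and wrist cameras also differed by 2–3 mm on the starting positions of the pots, within the stated calibration, so I averaged them.

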